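Push a row of spacer blocks home in the stacking jig

ROBOT

A 6-joint arm with a two-finger parallel gripper is mounted at the origin on the work surface. World frame = base frame: x ahead of the robot, y to its left, z up, the work surface at z = 0. Lengths are in m, angles in rad, forces in N, time in s.
With the tool pointing down it reaches from about 0.225 to 0.875 m from the base axis. Payload 3.4 kg.
Tool frame: the origin (TCP) lies at the very end of the fingers, on their centre line; the grasp point (between the pads) lies 19 mm behind it; z points along the fingers, y is the line along which they close (so a half turn about z gives the same grasp; the last joint's range is limited). The gripper opens to 85 mm and grips with 20 to 120 N. Pads are 22 mm wide; open, the fingers measure 114 mm over their backs; the gripper's body (76 mm by 85 mm) begins 54 mm behind the grasp point. The pads swing forward as they close: fully open they stand 13 mm farther back than shut.
Start: joints at [-1.24, 0.276, 1.505, -0, 1.361, -0.121], TCP at [0.251, -0.517, 0.231] pointing down, gripper open.
Joint ranges: [-2.89, 2.89], [-0.75, 2.08], [0.22, 2.7], [-1.18, 4.32], [0.11, 2.71], [-2.7, 2.7]. Speed limits (rad/s): [2.57, 2.57, 3.14, 3.14, 3.14, 3.14].

INTERFACE

Orientations are given as a unit quaternion [w, x, y, z].
In Python, from rig import readout, vision, manip gives the robot as it stands.
- The arm moves only by the shell command python3 -m handwheel 'ROWS' [FORCE]. ROWS is JSON, a list of rows, each a list of 3 entries, a list of its own where there are three numbers: the shift along the tool's x, y, z in mm, then the turn, a rotation vector about the tool's x, y, z in units of 6 degrees (1.0 is 6 degrees), then the closure, from -1 (fully open) to 1 (shut), so that 0 is half open. A call has 1 to 20 rows; each row shifts and turns the commanded pose from where the row before left it, along the tool's axes as they then stand; what a row does not reach is not made up. A row lasts 1/8 s, in which the tool goes at most 62.5 mm and 10.7 degrees, less where a joint would pass 70% of its speed; a pose out of reach is approached as far as the arm can. A call is refused whole if a number of a shift passes 62.5 or a number of a turn 1, either way. A call with a gripper value outside its range is refused whole. The fingers move at their own pace and stop on an object; FORCE is the grip in N (left out, the last holds). Time passes only in rows, so rows that do not move let the fingers close. It gives the time, the measured TCP pose, the force, the opening and the grip force at its end, in the units of the state.
- readout.get_state(): the state, without advancing time (a new reading comes with each control period).
- vision.get_image(name): name is "side" or "top" or "wrist"; returns the picture (384x512x3 uint8, blue, green, red); there is no depth.
- vision.camera_params(name): a dict with "intrinsics" (3x3 intrinsics, pixels), "rvec" (rotation vector, rad) and "tvec" (3), from world to camera coordinates, as OpenCV has them; the wrist camera has in their place "hand_eye" (4x4, takes a point from camera to tool coordinates, whose origin is the TCP and whose axes are the flange's). Camera axes: x right, y down, z forward; pixel columns grow to the right and rows downward; lengths in m; the calibration is good to about 2 mm. A picture is of the moment at which its call begins: read the wrist's pose just before it. camera_params takes no time and is no camera call.
- manip.sign_off(): hands the job in; it is judged then, once.
The state is a dict: "clock": time; "qpos": joint angles; "qd": joint speeds; "effort": joint torques, N m; "position": TCP position; "ee_rot": TCP orientation; "contact_force": force on the tool from outside, world axes, zero at the start; "moment": the same for the moment, N m; "width": finger opening in m; "gripper_force": force on a finger pad.
Only numpy, scipy, OpenCV 4.12 (cv2) and the standard library are available. Lean on these libraries where they do the work, as an engineer would, in place of code of your own. Each camera call takes 0.05 s, during which the arm holds its last target. There are 200 camera calls.

TASK

Draw the push bar out of its rack by the head end, lay it down on the bench, and take it again by the handle end. With its head push the row of five white blocks as one closed row into the jig until the front block bears firmly but gently against the hidden end stop, hold that pressure for a moment, then draw the bar straight back clear of the jig and leave it lying on the bench. Leave everything else where it is.

Things in the scene. Friction and masses are not known exactly. Their poses are not given: they have to be found in the camera images.
- jig: stacking jig, fixed: a straight covered channel on the bench, aluminium walls, white roof, 240 mm long. Origin on the bench, middle of the open mouth; +x runs into the channel, z up. 36 mm wide between walls from x = 20 mm on, flared lead-in cheeks before that (from x = -7 mm). No floor: parts slide on the bench. Feet reach 54 mm either side, 14 mm high
- jig_roof (a point): middle of the roof's near edge, on its top: 20 mm in from the mouth, 36 mm above the bench; axes as the jig's. Roof underside 30 mm up, 12 mm viewing slit along the middle. Under it a firm steel end stop is clamped, its face anywhere from 165 to 205 mm in from the mouth: set by hand, not measured, to be felt; so the rear block ends about 40 to 80 mm inside the mouth
- rack: the pusher's rack, fixed: a black tunnel, closed at the back. Origin on the bench at the middle of its open mouth; +x points out of the mouth, the way the pusher is drawn. It reaches 138 mm back from the mouth; inside 46 mm wide and 46 mm high, outside 70 mm wide (feet 110 mm) and 52 mm high; no floor
- pusher: loose aluminium push bar, about 160 g, lying flat. Origin on its underside, middle of the head's front (pushing) face; +x the way it pushes, z up. Head x -10 to 0, 30 mm wide, 20 high; bar x -160 to -10, 14 wide, 16 high; handle plate x -174 to -160, 30 wide, 42 high. Starts in the rack, handle inward, front 58 to 68 mm outside; draw it straight out 120 mm or more before lifting
- pusher_handle (a point): middle of the top of the pusher's handle, 42 mm above the bench when it lies flat; 167 mm behind the pushing face; axes as the pusher's. The handle is an upright plate across the tail, too tall for the jig's roof
- block_1: white plastic spacer block, 25 mm along x, 32 mm along y, 25 mm high, 30 g; origin under its centre, x about along the jig's +x. Front of the row, nearest the jig's mouth. The five stand in front of the mouth with gaps of 1 to 3 mm, slightly out of line; the whole row slides with 1 to 2 N (a push bar pressed on the bench drags more)
- block_2: white plastic spacer block, 25 mm along x, 32 mm along y, 25 mm high, 30 g; origin under its centre, x about along the jig's +x. Second of the row
- block_3: white plastic spacer block, 25 mm along x, 32 mm along y, 25 mm high, 30 g; origin under its centre, x about along the jig's +x. Third of the row
- block_4: white plastic spacer block, 25 mm along x, 32 mm along y, 25 mm high, 30 g; origin under its centre, x about along the jig's +x. Fourth of the row
- block_5: white plastic spacer block, 25 mm along x, 32 mm along y, 25 mm high, 30 g; origin under its centre, x about along the jig's +x. Rear of the row: the pusher's head goes against its -x face
- stage: bystander: black translation stage, about 64 x 60 x 26 mm with a thumb micrometer sticking out to 82 mm along +x; origin under its base's centre
- hex_key: bystander: small L-shaped steel hex key lying flat, 90 x 26 mm, 6 mm thick; origin under the middle of its long leg
- bracket: bystander: aluminium angle bracket, foot 60 x 40 mm, upright leg 70 mm tall; origin under its foot's centre
- post: bystander: upright steel optical post, 25 mm across, 75 mm tall; origin under its centre
- t_block: bystander: white plastic T-shaped block, 50 x 40 x 40 mm tall; origin under its centre
- screw_tray: bystander: shallow dark steel tray, 100 x 70 x 25 mm; origin under its centre
- thumb_screw: bystander: steel thumb screw standing on its head, 22 mm across, 30 mm tall; origin under its centre

How it is judged:
On the way, in this order (a step that is already met when the one before it is completed fails the run):
1. the push bar has been drawn wholly out of the rack and lies released on the bench ((x of pusher_handle in the frame of rack above 0 m or y of pusher_handle in the frame of rack above 0.06 m or y of pusher_handle in the frame of rack below -0.06 m) and contact force between the fingers and pusher below 0.1 N and height (world z) of pusher below 0.006 m and angle between pusher's own z axis and vertical below 0.1 rad and linear speed of pusher below 0.02 m/s), for 0.2 s.
2. the push bar presses the closed row against the end stop: the front block bears on the jig's stop with more than 3 N (x of block_1 in the frame of jig above 0.149 m and x of block_5 in the frame of jig above 0.045 m and distance between block_1 and block_2 below 0.0285 m and distance between block_2 and block_3 below 0.0285 m and distance between block_3 and block_4 below 0.0285 m and distance between block_4 and block_5 below 0.0285 m and y of block_1 in the frame of jig between -0.005 and 0.005 m and y of block_2 in the frame of jig between -0.005 and 0.005 m and y of block_3 in the frame of jig between -0.005 and 0.005 m and y of block_4 in the frame of jig between -0.005 and 0.005 m and y of block_5 in the frame of jig between -0.005 and 0.005 m and angle between each of block_1, block_2, block_3, block_4, block_5's own z axis and vertical below 0.1 rad and contact force between block_1 and jig above 3 N and contact force between pusher and block_5 above 2 N and x of pusher in the frame of jig above 0.03 m), for 0.2 s.
At the end, for the whole second after the job is handed in: the five blocks stand at rest in the channel in one closed row at the stop (front block's centre over 149 mm in, all within 5 mm of the middle, neighbours' centres under 28.5 mm apart); the push bar lies flat, released and at rest, its head 10 mm or more outside the mouth (x of block_1 in the frame of jig above 0.149 m and x of block_5 in the frame of jig above 0.045 m and distance between block_1 and block_2 below 0.0285 m and distance between block_2 and block_3 below 0.0285 m and distance between block_3 and block_4 below 0.0285 m and distance between block_4 and block_5 below 0.0285 m and y of block_1 in the frame of jig between -0.005 and 0.005 m and y of block_2 in the frame of jig between -0.005 and 0.005 m and y of block_3 in the frame of jig between -0.005 and 0.005 m and y of block_4 in the frame of jig between -0.005 and 0.005 m and y of block_5 in the frame of jig between -0.005 and 0.005 m and angle between each of block_1, block_2, block_3, block_4, block_5, pusher's own z axis and vertical below 0.1 rad and linear speed of each of block_1, block_2, block_3, block_4, block_5, pusher below 0.01 m/s and x of pusher in the frame of jig below -0.01 m and height (world z) of pusher below 0.006 m and contact force between the fingers and pusher below 0.1 N); the robot touches nothing.
It fails at once if the row comes apart: two neighbouring blocks' centres over 45 mm apart, or a block tipped over 0.5 rad (distance between block_1 and block_2 above 0.045 m or distance between block_2 and block_3 above 0.045 m or distance between block_3 and block_4 above 0.045 m or distance between block_4 and block_5 above 0.045 m or angle between any of block_1, block_2, block_3, block_4, block_5's own z axis and vertical above 0.5 rad).
It fails at once if the row is pushed harder than 30 N (not gently) (contact force between pusher and block_5 above 30 N).
It fails at once if a bystander is moved more than 30 mm (distance of any of stage, hex_key, bracket, post, t_block, screw_tray, thumb_screw from where it was at the start of the episode above 0.03 m).
It also fails if it takes over 64 s, if anything falls off the work surface, if the arm or the gripper's body presses on something with over 40 N, if the wrist force passes 120 N, or if a joint passes its speed limit or range.

## Working session

There is one attempt and no reset: what is moved stays moved. The work goes in short steps, Python scripts to look and compute and a shell command to move; the robot and the scene stay as the last step left them, time stands still between calls to the robot, and variables do not carry over. Pictures are saved under pics/ and viewed, at most 10 in all, crops included, and the job is handed in when it is done.

```bash
mkdir -p pics; cat > h.py <<'E'
import numpy as np, cv2
from scipy.spatial.transform import Rotation as R
from rig import readout, vision, manip
def st(): return readout.get_state()
def rot(s):
    q=s["ee_rot"]; return R.from_quat([q[1],q[2],q[3],q[0]]).as_matrix()
def cam(name,s=None):
    p=vision.camera_params(name); K=np.array(p["intrinsics"],float)
    if "hand_eye" in p:
        T=np.array(p["hand_eye"]); M=np.eye(4); M[:3,:3]=rot(s); M[:3,3]=s["position"]; W=M@T
        return K,W[:3,:3],W[:3,3]
    Rc=cv2.Rodrigues(np.array(p["rvec"],float))[0]; t=np.array(p["tvec"],float).ravel()
    return K,Rc.T,-Rc.T@t
def ray(c,uv,z):
    K,Rw,o=c; uv=np.atleast_2d(uv).astype(float)
    d=np.c_[uv,np.ones(len(uv))]@np.linalg.inv(K).T@Rw.T
    return o+d*((z-o[2])/d[:,2])[:,None]
def proj(c,P):
    K,Rw,o=c; q=(np.atleast_2d(P)-o)@Rw@K.T; return q[:,:2]/q[:,2:]
E
python3 - <<'E'
from h import *
s=st(); print(s)
for n in("top","side"):
    im=vision.get_image(n); cv2.imwrite(f"pics/{n}0.png",im); cv2.imwrite(f"pics/{n}0b.png",cv2.resize(im,(800,600),interpolation=cv2.INTER_CUBIC))
    K,Rw,o=cam(n); print(n,K.round(1).tolist(),o.round(3),Rw.round(2).tolist())
print(rot(s).round(3))
E
```

```text
{'clock': 0.0, 'qpos': array([-1.23999049e+00,  2.76614240e-01,  1.50614278e+00, -7.63527572e-06,
        1.36065038e+00, -1.20994909e-01]), 'qd': array([ 6.75129666e-05,  6.72951707e-04, -8.07800637e-04, -7.42455664e-04,
       -8.01803459e-04, -1.76626766e-04]), 'effort': array([ 2.51268775e-04, -4.16775548e+01, -2.45810366e+01, -8.21627327e-05,
        1.07971145e-02,  1.43185747e-05]), 'position': array([ 0.25086419, -0.51681824,  0.23042486]), 'ee_rot': array([-9.01994217e-04,  9.74592253e-01,  2.23984635e-01, -9.87263350e-05]), 'contact_force': array([-0.81492233, -0.97259023,  0.6925999 ]), 'moment': array([ 0.05792979, -0.01205768, -0.00965033]), 'gripper_force': 0.0, 'width': 0.0852758839720561}
top [[470.1, 0.0, 254.8], [0.0, 470.1, 203.2], [0.0, 0.0, 1.0]] [ 0.436 -0.019  1.379] [[-0.02, -1.0, 0.08], [-1.0, 0.02, -0.01], [0.01, -0.08, -1.0]]
side [[434.7, 0.0, 252.6], [0.0, 434.7, 191.1], [0.0, 0.0, 1.0]] [-0.018  0.903  1.014] [[-0.88, -0.31, 0.37], [-0.48, 0.59, -0.65], [-0.02, -0.74, -0.67]]
[[ 0.9    0.437 -0.001]
 [ 0.437 -0.9    0.002]
 [ 0.    -0.002 -1.   ]]
```

View pics/top0b.png

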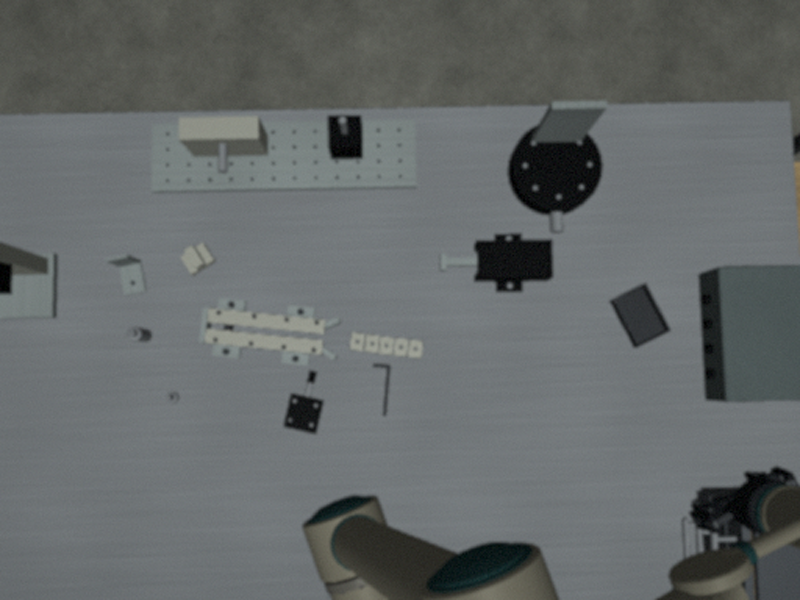

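View pics/side0b.png

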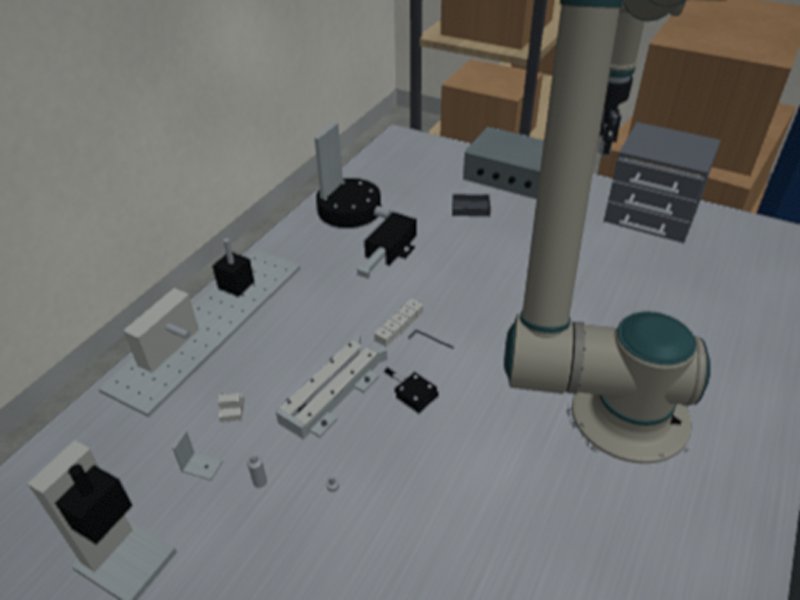

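Top view (800 px scale): rack at (475–552, 260) with the bar head sticking out at (441, 262). Blocks run (350–423, 345), with the jig mouth to their left at (330, 338). Hex key at (385, 390), stage at (303, 412). The side view shows the same layout with the arm clear of everything. Everything pushes roughly along world +y.

```bash
python3 - <<'E'
from h import *
s=st(); c=cam("top"); k=512/800
def p(n,u,v,z): print(n,ray(c,[u*k,v*k],z)[0].round(3))
p("head",446,262,.02);p("rackmouth",475,260,.052);p("rackback",552,258,.052)
p("b5",416,349,.025);p("b1",357,342,.025);p("roofnear",324,334,.036);p("rooffar",207,326,.036)
p("key",387,390,0);p("keytop",375,366,0)
print(np.array(vision.camera_params("wrist")["hand_eye"]).round(3), np.array(vision.camera_params("wrist")["intrinsics"]).round(0))
E
```

```text
head [ 0.647 -0.124  0.02 ]
rackmouth [ 0.644 -0.174  0.052]
rackback [ 0.645 -0.315  0.052]
b5 [ 0.485 -0.064  0.025]
b1 [0.5   0.045 0.025]
roofnear [0.516 0.104 0.036]
rooffar [0.535 0.318 0.036]
key [ 0.411 -0.009  0.   ]
keytop [0.456 0.013 0.   ]
[[-0.002 -0.962 -0.272  0.068]
 [ 1.    -0.002 -0.001  0.001]
 [-0.    -0.272  0.962 -0.143]
 [ 0.     0.     0.     1.   ]] [[327.   0. 253.]
 [  0. 327. 192.]
 [  0.   0.   1.]]
```

```bash
python3 -m handwheel '[[[60,-3,0],[0,0,-1],-1],[[60,-3,0],[0,0,-1],-1],[[60,-3,0],[0,0,-1],-1],[[60,-3,0],[0,0,-1],-1],[[60,-3,0],[0,0,-1],-1],[[60,-3,0],[0,0,-1],-1],[[60,-3,0],[0,0,-1],-1],[[60,-3,0],[0,0,-1],-1],[[60,-3,0],[0,0,-1],-1],[[60,-3,0],[0,0,-1],-1],[[60,-3,-20],[0,0,-0.7],-1],[[0,0,0],[0,0,0],-1],[[0,0,0],[0,0,0],-1]]' 100
python3 - <<'E'
from h import *
s=st(); im=vision.get_image("wrist"); cv2.imwrite("pics/w1.png",im); cv2.imwrite("pics/w1b.png",cv2.resize(im,(800,600),interpolation=cv2.INTER_CUBIC)); np.save("w1.npy",np.r_[s["position"],s["ee_rot"]]); print(rot(s).round(3))
E
```

```text
clock: 1.72
position: [0.5751, 0.0161, 0.2506]
ee_rot: [0.0, 0.706, 0.708, -0.001]
contact_force: [-0.4, 0.1, 0.3]
width: 0.0855
gripper_force: 0.0
[[-0.002  1.    -0.001]
 [ 1.     0.002 -0.001]
 [-0.001 -0.001 -1.   ]]
```

View pics/w1b.png

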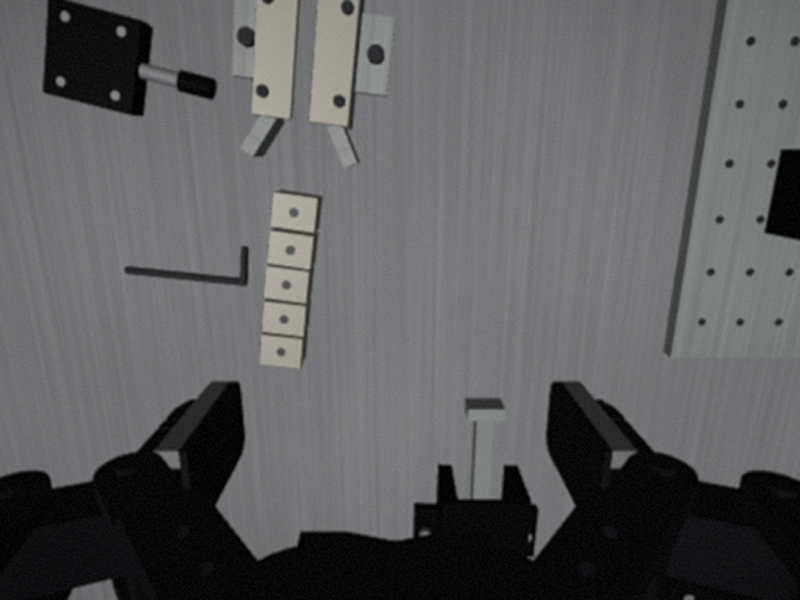

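The wrist view (800 px scale) shows the head at (485, 410) and the bar running down to the rack mouth at (485, 500). The blocks are a row from (296, 212) to (282, 350). The roof's near edges are at (273, 117) and (330, 124), and the hex key's near end is at (245, 265).

```bash
python3 - <<'E'
from h import *
im=cv2.imread("pics/w1.png"); a=np.load("w1.npy"); s=dict(position=a[:3],ee_rot=a[3:]); c=cam("wrist",s)
k=512/800
b,g,r=[im[...,i].astype(int) for i in range(3)]
m=((r-b>12)&(r>110)).astype(np.uint8)
n,l,stt,ce=cv2.connectedComponentsWithStats(m)
for i in range(1,n):
    if stt[i,4]>150:
        ct=cv2.findContours((l==i).astype(np.uint8),0,1)[0][0]; q=cv2.boxPoints(cv2.minAreaRect(ct)); z=.036 if ce[i,1]<90 else .025
        print(stt[i].tolist(),ray(c,ce[i],z)[0,:2].round(4),ray(c,q,z)[:,:2].round(4).tolist())
G=cv2.cvtColor(im,6).astype(int)
for v in (259,263,266,275,290,305): print(v,G[v,290:332].tolist())
print(G[250:275,310].tolist())
# jig roof edges rows
for v in (20,40,60,70): print(v,G[v,155:240].tolist())
E
```

```text
[162, 0, 28, 75, 1333] [0.4968 0.1437] [[0.4787, 0.1094], [0.488, 0.1776], [0.5124, 0.1764], [0.5045, 0.108]]
[199, 0, 30, 80, 1366] [0.5336 0.1401] [[0.5171, 0.1052], [0.5266, 0.1774], [0.5506, 0.1756], [0.5425, 0.1032]]
[174, 123, 29, 25, 461] [0.5014 0.0448] [[0.4835, 0.0346], [0.4885, 0.0587], [0.5188, 0.0544], [0.5142, 0.0302]]
[172, 148, 28, 24, 424] [0.4974 0.0176] [[0.4796, 0.0069], [0.4839, 0.0309], [0.5143, 0.0275], [0.5105, 0.0033]]
[170, 171, 27, 23, 397] [ 0.493  -0.0087] [[0.4753, -0.0183], [0.48, 0.0051], [0.5102, 0.001], [0.5061, -0.0225]]
[169, 193, 27, 22, 385] [ 0.4896 -0.0349] [[0.4718, -0.0449], [0.4767, -0.0213], [0.507, -0.0259], [0.5026, -0.0496]]
[167, 215, 26, 20, 352] [ 0.4859 -0.0613] [[0.4685, -0.0711], [0.4725, -0.0481], [0.5029, -0.0517], [0.4994, -0.0748]]
259 [121, 123, 123, 118, 124, 123, 118, 95, 71, 48, 46, 48, 49, 46, 45, 46, 46, 50, 49, 42, 51, 49, 48, 50, 49, 49, 47, 49, 47, 47, 45, 56, 89, 109, 120, 119, 123, 121, 121, 123, 121, 127]
263 [121, 125, 124, 119, 120, 122, 121, 102, 81, 97, 123, 134, 134, 134, 133, 135, 134, 132, 134, 133, 137, 131,
[... 2027 characters left out ...]
160, 165, 160, 124, 82, 100, 112, 112, 116, 111, 117, 112, 116, 117, 109, 111, 144, 163, 167, 163, 164, 164, 159, 161, 160, 163, 161, 163, 164, 162, 157, 145, 128, 117, 119, 133, 152, 162, 161, 159, 152, 99, 51, 40, 72, 101, 106, 104, 107, 108, 103, 96, 96, 99, 103, 100, 104]
70 [114, 112, 111, 115, 110, 119, 155, 167, 166, 163, 167, 167, 165, 165, 168, 166, 164, 165, 166, 167, 163, 161, 164, 164, 161, 161, 164, 165, 165, 162, 143, 93, 86, 102, 112, 112, 112, 113, 112, 116, 116, 117, 118, 138, 155, 165, 167, 162, 165, 165, 163, 164, 162, 165, 161, 163, 160, 163, 161, 160, 163, 161, 157, 158, 161, 160, 164, 158, 103, 54, 46, 72, 107, 119, 116, 120, 118, 117, 116, 114, 121, 126, 118, 115, 111]
```

```bash
python3 - <<'E'
from h import *
a=np.load("w1.npy"); s=dict(position=a[:3],ee_rot=a[3:]); c=cam("wrist",s)
J=ray(c,[[195,20],[193.7,40],[192.5,60],[191.7,70]],.036); print("jig",J[:,:2].round(4).tolist())
d=J[3]-J[0]; print("dx/dy",d[0]/d[1])
print("roof near", ray(c,[[175,73.5],[211,78]],.036)[:,:2].round(4).tolist())
print("head", ray(c,[[298.8,261.5],[322.5,261.5],[310,255]],[.02]).round(4)[:,:2].tolist(), "bottomedge",ray(c,[310,254.3],0)[0,:2].round(4))
print("bar", ray(c,[[304.8,275],[316,275],[303.8,290],[315.5,290],[303,305]],.016)[:,:2].round(4).tolist())
E
```

```text
jig [[0.5169, 0.1588], [0.5147, 0.1406], [0.5126, 0.1219], [0.5113, 0.1124]]
dx/dy 0.12094726487077799
roof near [[0.4939, 0.109], [0.5308, 0.1046]]
head [[0.632, -0.1133], [0.6619, -0.1133], [0.6457, -0.1043]] bottomedge [ 0.6495 -0.1134]
bar [[0.6411, -0.1347], [0.6555, -0.1347], [0.6407, -0.1567], [0.6561, -0.1567], [0.6406, -0.1793]]
```

```bash
python3 -m handwheel '[[[-40,19,30],[0,0,0],-0.2],[[-40,18,40],[0,0,0],-0.2],[[-40,18,40],[0,0,0],-0.2],[[-34,18,45],[0,0,0],-0.2],[[0,0,40],[0,0,0],-0.2],[[0,0,30],[0,0,0],-0.2],[[0,0,15],[0,0,0],-0.2],[[0,0,5],[0,0,0],-0.2],[[0,0,0],[0,0,0],-0.2],[[0,0,0],[0,0,0],-0.2]]' 60
python3 - <<'E'
from h import *
s=st(); im=vision.get_image("wrist"); cv2.imwrite("pics/w2.png",im); np.save("w2.npy",np.r_[s["position"],s["ee_rot"]])
E
```

```text
clock: 3.02
position: [0.6496, -0.1378, 0.0075]
ee_rot: [0.001, 0.707, 0.708, 0.001]
contact_force: [-0.2, -0.2, 0.7]
width: 0.0511
gripper_force: 0.0
```

View pics/w2.png

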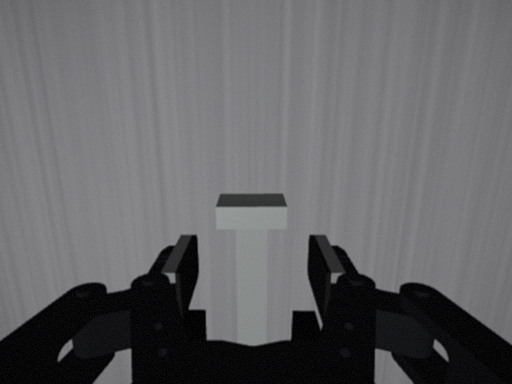

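The bar sits midway between the fingers (column 252, fingers at 190 and 315) and parallel to the tool. I'll close and draw it out.

```bash
python3 -m handwheel '[[[0,0,4],[0,0,0],-0.2],[[0,0,0],[0,0,0],1],[[0,0,0],[0,0,0],1],[[0,0,0],[0,0,0],1],[[0,0,0],[0,0,0],1],[[0,0,0],[0,0,0],1],[[0,0,0],[0,0,0],1],[[0,0,0],[0,0,0],1]]' 60
python3 -m handwheel '[[[6,0,0],[0,0,0],1],[[12,0,0],[0,0,0],1],[[20,0,0],[0,0,0],1],[[24,0,0],[0,0,0],1],[[24,0,0],[0,0,0],1],[[24,0,0],[0,0,0],1],[[24,0,0],[0,0,0],1],[[20,0,0],[0,0,0],1],[[12,0,0],[0,0,0],1],[[4,0,0],[0,0,0],1],[[0,0,0],[0,0,0],1],[[0,0,0],[0,0,0],1]]' 60
python3 - <<'E'
from h import *
s=st(); im=vision.get_image("wrist"); cv2.imwrite("pics/w3.png",im); np.save("w3.npy",np.r_[s["position"],s["ee_rot"]])
E
```

```text
clock: 4.08
position: [0.6488, -0.1375, 0.0023]
ee_rot: [0.0, 0.707, 0.708, 0.0]
contact_force: [0.6, 0.5, 3.4]
width: 0.0126
gripper_force: 61.1
clock: 5.58
position: [0.648, 0.0347, 0.0023]
ee_rot: [-0.001, 0.706, 0.708, 0.0]
contact_force: [0.1, -1.3, 6.0]
width: 0.0128
gripper_force: 61.5
```

View pics/w3.png

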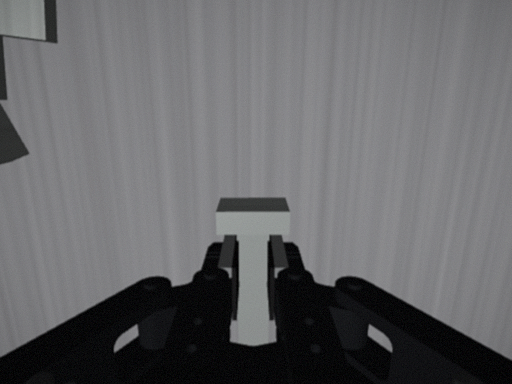

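Bar drawn 172 mm, still gripped just behind the head, head at (253, 222) in the picture and straight. Next: release, lift, move over the handle and look.

```bash
python3 -m handwheel '[[[0,0,0],[0,0,0],-0.2],[[0,0,0],[0,0,0],-0.2],[[0,0,0],[0,0,0],-0.2],[[0,0,0],[0,0,0],-0.2],[[0,0,-10],[0,0,0],-0.2],[[0,0,-50],[0,0,0],-0.2],[[0,0,-50],[0,0,0],-0.2],[[-40,0,-20],[0,0,0],-0.2],[[-50,0,0],[0,0,0],-0.2],[[-20,0,0],[0,0,0],-0.2],[[0,0,0],[0,0,0],-0.2],[[0,0,0],[0,0,0],-0.2]]' 100
python3 - <<'E'
from h import *
s=st(); im=vision.get_image("wrist"); cv2.imwrite("pics/w4.png",im); np.save("w4.npy",np.r_[s["position"],s["ee_rot"]])
E
```

```text
clock: 7.12
position: [0.6482, -0.0762, 0.1318]
ee_rot: [-0.001, 0.706, 0.708, 0.0]
contact_force: [-0.8, 0.4, -0.2]
width: 0.0512
gripper_force: 0.0
```

View pics/w4.png

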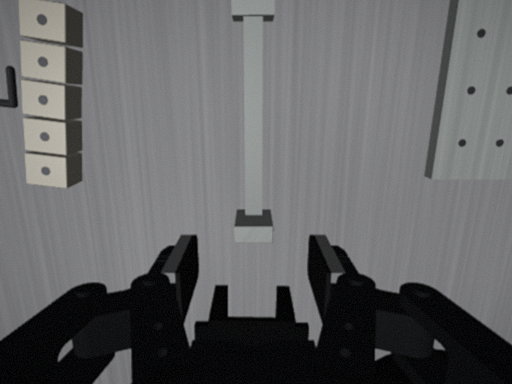

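The handle's top is at (254, 233), the head at (253, 8) and the blocks' tops at (42, 20) to (46, 170). The bar lies flat and straight.

```bash
python3 - <<'E'
from h import *
a=np.load("w4.npy"); s=dict(position=a[:3],ee_rot=a[3:]); c=cam("wrist",s)
print("handle",ray(c,[[236,225.5],[272,225.5],[236,241],[272.5,241]],.042)[:,:2].round(4).tolist())
print("head",ray(c,[[232.5,15],[274,15]],.02)[:,:2].round(4).tolist())
im=cv2.imread("pics/w4.png"); b,g,r=[im[...,i].astype(int) for i in range(3)]
m=((r-b>12)&(r>135)).astype(np.uint8)
n,l,stt,ce=cv2.connectedComponentsWithStats(m)
for i in range(1,n):
    if stt[i,4]>150:
        ct=cv2.findContours((l==i).astype(np.uint8),0,1)[0][0]; q=cv2.boxPoints(cv2.minAreaRect(ct))
        print(stt[i].tolist(),ray(c,ce[i],.025)[0,:2].round(4),ray(c,q,.025)[:,:2].round(4).tolist())
# hole centres
print("holes",ray(c,[[42,20],[43,62],[43,100],[44,136.5],[46,170.5]],.025)[:,:2].round(4).tolist())
E
```

```text
handle [[0.6344, -0.1008], [0.6618, -0.1008], [0.6343, -0.1136], [0.6624, -0.1136]]
head [[0.633, 0.0483], [0.6621, 0.0483]]
[19, 0, 46, 42, 1144] [0.5022 0.0441] [[0.4816, 0.0344], [0.4893, 0.0576], [0.5215, 0.0539], [0.5147, 0.0306]]
[21, 41, 44, 42, 1170] [0.4977 0.0175] [[0.4767, 0.0087], [0.4849, 0.0312], [0.5179, 0.0262], [0.5106, 0.0035]]
[21, 80, 44, 40, 1160] [ 0.4934 -0.0086] [[0.4721, -0.0179], [0.48, 0.0051], [0.5133, 0.0005], [0.5062, -0.0227]]
[24, 118, 42, 37, 1073] [ 0.4899 -0.0352] [[0.4696, -0.0451], [0.4768, -0.0217], [0.5095, -0.0256], [0.5031, -0.0491]]
[25, 154, 42, 34, 989] [ 0.4862 -0.0614] [[0.4658, -0.0711], [0.4728, -0.0481], [0.5057, -0.052], [0.4996, -0.0752]]
holes [[0.5017, 0.0441], [0.4977, 0.017], [0.4932, -0.009], [0.4893, -0.0356], [0.4863, -0.0618]]
```

```bash
python3 - <<'E'
from h import *
c=cam("top"); im=cv2.imread("pics/top0.png"); b,g,r=[im[...,i].astype(int) for i in range(3)]
m=((r-b>8)&(r>110)).astype(np.uint8); m[:,:120]=0; m[:190]=0; m[235:]=0; m[:,280:]=0
n,l,stt,ce=cv2.connectedComponentsWithStats(m)
for i in range(1,n):
    if stt[i,4]>25:
        ct=cv2.findContours((l==i).astype(np.uint8),0,1)[0][0]; q=cv2.boxPoints(cv2.minAreaRect(ct)); z=.036 if ce[i,0]<212 else .025
        print(stt[i].tolist(),ray(c,ce[i],z)[0,:2].round(4),ray(c,q,z)[:,:2].round(4).tolist())
# per-column profile of the roof (outer edges), subpixel
R_=r.astype(float)
pts=[]
for u in range(140,204,6):
    col=(r-b)[190:232,u]; w=np.where(m[190:232,u])[0]; pts.append([u,190+(w.min()+w.max())/2])
    print(u,w.min()+190,w.max()+190,end='; ')
P=ray(c,pts,.036)[:,:2]; f=np.polyfit(P[:,1],P[:,0],1); print("\nfit",f, "x at y=.107",np.polyval(f,.107),"at .16",np.polyval(f,.16))
E
```

```text
Traceback (most recent call last):
ValueError: zero-size array to reduction operation minimum which has no identity
```

```bash
python3 - <<'E'
from h import *
c=cam("top"); im=cv2.imread("pics/top0.png"); b,g,r=[im[...,i].astype(int) for i in range(3)]
print((r-b)[195:232,180].tolist())
m=(r-b>4).astype(np.uint8)
m[:,:120]=0; m[:190]=0; m[235:]=0; m[:,280:]=0
n,l,stt,ce=cv2.connectedComponentsWithStats(m)
for i in range(1,n):
    if stt[i,4]>25: print(stt[i].tolist(),ray(c,ce[i],.036 if ce[i,0]<212 else .025)[0,:2].round(4))
pts=[]
for u in range(140,204,6):
    w=np.where(m[190:232,u])[0]
    if len(w)>8: pts.append([u,190+(w.min()+w.max())/2]); print(u,w.min()+190,w.max()+190,end='; ')
P=ray(c,pts,.036)[:,:2]; f=np.polyfit(P[:,1],P[:,0],1); print("\nfit",f, "x at y=.107",np.polyval(f,.107),"at .16",np.polyval(f,.16))
E
```

```text
[-9, -7, -9, -8, -9, -7, -2, 4, 6, 7, 6, 9, 8, 6, 4, 2, -3, -8, -10, -4, 3, 8, 6, 7, 5, 5, 4, 0, 1, -1, -7, -9, -9, -9, -8, -7, -8]
[133, 198, 74, 15, 511] [0.5429 0.2113]
[132, 211, 74, 15, 509] [0.5064 0.2157]
[225, 214, 9, 10, 59] [0.502  0.0445]
[234, 215, 18, 11, 135] [0.4959 0.0056]
[252, 217, 18, 12, 122] [ 0.4882 -0.0484]
140 201 219; 146 199 219; 152 201 220; 158 201 221; 164 201 221; 170 201 221; 176 202 222; 182 205 220; 188 203 223; 194 204 224; 200 205 221; 
fit [0.0916591  0.50507943] x at y=.107 0.51488695656425 at .16 0.5197448890065377
```

```bash
python3 -m handwheel '[[[-31.5,0,40],[0,0,0],-0.2],[[0,0,40],[0,0,0],-0.2],[[0,0,28],[0,0,0],-0.2],[[0,0,13],[0,0,0],-0.2],[[0,0,0],[0,0,0],-0.2],[[0,0,0],[0,0,0],1],[[0,0,0],[0,0,0],1],[[0,0,0],[0,0,0],1],[[0,0,0],[0,0,0],1],[[0,0,0],[0,0,0],1],[[0,0,0],[0,0,0],1]]' 100
```

```text
clock: 8.55
position: [0.6497, -0.1091, 0.0129]
ee_rot: [0.001, 0.707, 0.708, 0.001]
contact_force: [-0.4, 1.7, 6.2]
width: 0.0281
gripper_force: 99.0
```

```bash
python3 -m handwheel '[[[0,0,-5],[0,0,0],1],[[0,0,-10],[0,0,0],1],[[0,0,-5],[0,0,0],1],[[0,-20,0],[0,0,0],1],[[0,-30,0],[0,0,0],1],[[0,-25,0],[0,0,0],1],[[-10,-8,0],[0,0,0],1],[[-30,0,0],[0,0,0],1],[[-40,0,0],[0,0,0],1],[[-40,0,0],[0,0,0],1],[[-28,0,0],[0,0,0],1],[[0,-20,0],[0,0,0.3],1],[[0,-40,0],[0,0,0.5],1],[[0,-30,0],[0,0,0.35],1],[[0,0,0],[0,0,0],1],[[0,0,0],[0,0,0],1]]' 100
python3 - <<'E'
from h import *
s=st(); im=vision.get_image("wrist"); cv2.imwrite("pics/w5.png",im); np.save("w5.npy",np.r_[s["position"],s["ee_rot"]]); print(rot(s).round(3))
E
```

```text
clock: 10.55
position: [0.4777, -0.2551, 0.0316]
ee_rot: [0.002, 0.748, 0.664, 0.0]
contact_force: [-0.2, -0.9, -1.6]
width: 0.0282
gripper_force: 99.1
[[ 0.119  0.993  0.003]
 [ 0.993 -0.119 -0.002]
 [-0.002  0.003 -1.   ]]
```

View pics/w5.png

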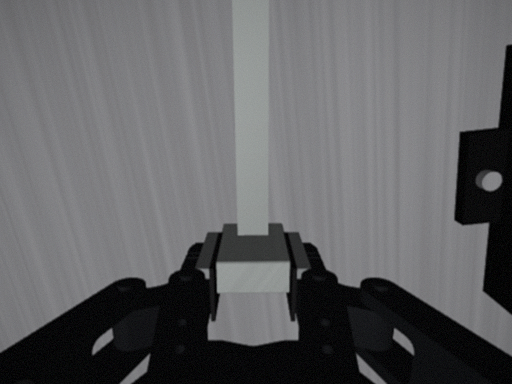

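The handle is held at (253, 270) with the bar running straight up the picture. I'll shift sideways 14.5 mm and lower until it lightly touches the bench.

```bash
python3 -m handwheel '[[[0,-9,3],[0,0,0],1],[[0,-5.5,5],[0,0,0],1],[[0,0,6],[0,0,0],1],[[0,0,2],[0,0,0],1],[[0,0,1],[0,0,0],1],[[0,0,0.5],[0,0,0],1],[[0,0,0],[0,0,0],1],[[0,0,0],[0,0,0],1]]' 100
python3 - <<'E'
from h import *
s=st(); print(s["contact_force"].round(2),s["moment"].round(2))
for n in("top","side"):
    im=vision.get_image(n); cv2.imwrite(f"pics/{n}6.png",im)
t=cv2.imread("pics/top6.png")[150:270,110:370]; cv2.imwrite("pics/top6c.png",cv2.resize(t,None,fx=3,fy=3,interpolation=cv2.INTER_CUBIC))
E
```

```text
clock: 11.6
position: [0.4616, -0.2519, 0.0137]
ee_rot: [0.0, 0.748, 0.664, 0.0]
contact_force: [-0.0, 0.2, -1.7]
width: 0.0285
gripper_force: 99.1
[-0.02  0.22 -1.71] [-0.13  0.02  0.  ]
```

View pics/top6c.png

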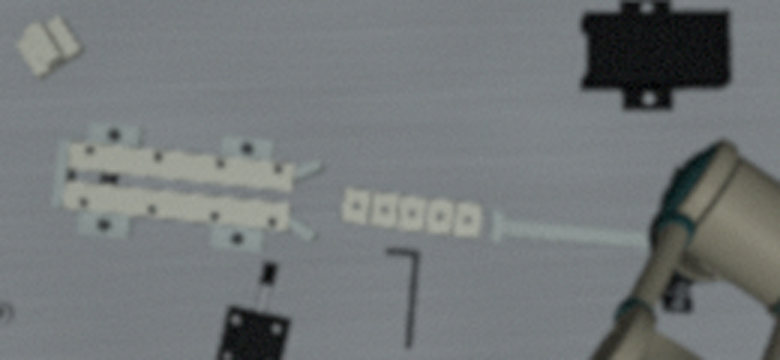

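The picture (3x crop) shows the head at (499, 227) square behind the rear block at (466, 219). The row points at the mouth at (305, 200). The hex key at (390–415, 250) is clear of the path. I'll push slowly, drifting onto the jig's axis.

```bash
python3 -m handwheel '[[[0,0,0.8],[0,0,0],1],[[5,0,0],[0,0,0],1],[[7,0.1,0],[0,0,0],1],[[8,0.2,0],[0,0,0],1],[[8,0.2,0],[0,0,0],1],[[8,0.2,0],[0,0,0],1],[[8,0.2,0],[0,0,0],1],[[8,0.2,0],[0,0,0],1],[[8,0.2,0],[0,0,0],1],[[8,0.2,0],[0,0,0],1],[[8,0.2,0],[0,0,0],1],[[6,0.1,0],[0,0,0],1],[[3,0.1,0],[0,0,0],1],[[0,0,0],[0,0,0],1]]' 100
python3 - <<'E'
from h import *
c=cam("top"); im=vision.get_image("top"); cv2.imwrite("pics/top7.png",im)
t=im[170:250,130:330]; cv2.imwrite("pics/top7c.png",cv2.resize(t,None,fx=4,fy=4,interpolation=cv2.INTER_CUBIC))
E
```

```text
clock: 13.45
position: [0.4736, -0.1671, 0.0129]
ee_rot: [-0.0, 0.748, 0.664, 0.0]
contact_force: [0.8, -0.1, 2.8]
width: 0.0281
gripper_force: 99.7
```

View pics/top7c.png

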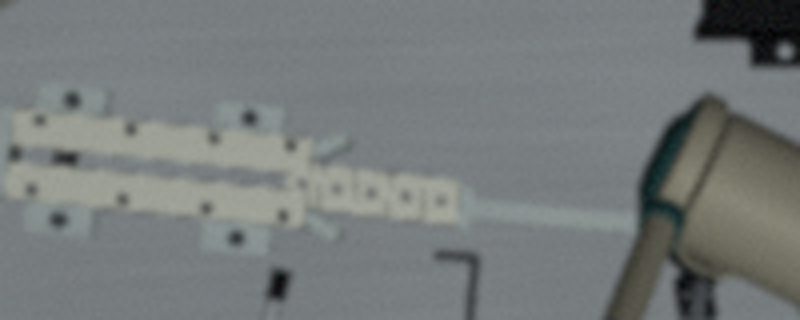

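Block 1 is centred in the mouth at (303, 185), block 5 is at (440, 200), and the row is closed and in line with the slit. A quick comparison of the bar's direction against the roof's, in the same picture:

```bash
python3 - <<'E'
from h import *
c=cam("top"); im=cv2.imread("pics/top7.png"); G=cv2.cvtColor(im,6).astype(float)
b,r=im[...,0].astype(float),im[...,2].astype(float)
def line(us,lo,hi,w,z):
    P=[]
    for u in us:
        k=w(u); v0=lo(u); v1=hi(u); vv=np.arange(v0,v1); x=np.clip(k[v0:v1],0,None); P.append([u,(x*vv).sum()/x.sum()])
    Q=ray(c,P,z)[:,:2]; f=np.polyfit(Q[:,1],Q[:,0],1); return f,np.abs(np.polyval(f,Q[:,1])-Q[:,0]).max()
# bar: brightness above bench ; slit: lack of warm colour
mid=lambda u:170+(205+(u-130-115)*.33*0)/4
barc=lambda u:int(round(170+(207+(4*(u-130)-465)*.086)/4))
print("bar",line(range(252,286),lambda u:barc(u)-5,lambda u:barc(u)+6,lambda u:G[:,u]-np.median(G[barc(u)-9:barc(u)+10,u])-4,.016))
sc=lambda u:int(round(170+(155+(4*(u-130)-15)*.105)/4))
print("slit",line(range(150,200),lambda u:sc(u)-3,lambda u:sc(u)+4,lambda u:6-(r-b)[:,u],.036))
rc=lambda u:int(round(170+(189+(4*(u-130)-337)*.107)/4))
print("row",line(range(212,244),lambda u:rc(u)-8,lambda u:rc(u)+9,lambda u:(r-b)[:,u]+2,.025))
E
```

```text
bar (array([0.11313171, 0.4928855 ]), np.float64(0.0009276493406238373))
slit (array([0.12322301, 0.49806514]), np.float64(0.0005271074484587412))
row (array([0.13340251, 0.49531641]), np.float64(0.0017501080479377928))
```

```bash
python3 -m handwheel '[[[5,0.3,0],[0,0,0],1],[[8,0.5,0],[0,0,0],1],[[8,0.5,0],[0,0,0],1],[[8,0.5,0],[0,0,0],1],[[8,0.5,0],[0,0,0],1],[[8,0.5,0],[0,0,0],1],[[8,0.5,0],[0,0,0],1],[[8,0.4,0],[0,0,0],1],[[8,0.4,0],[0,0,0],1],[[5,0.2,0],[0,0,0],1],[[3,0.1,0],[0,0,0],1],[[0,0,0],[0,0,0],1]]' 100
python3 - <<'E'
from h import *
c=cam("top"); im=vision.get_image("top"); cv2.imwrite("pics/top8.png",im)
t=im[170:250,130:330]; cv2.imwrite("pics/top8c.png",cv2.resize(t,None,fx=4,fy=4,interpolation=cv2.INTER_CUBIC))
E
```

```text
clock: 15.0
position: [0.4868, -0.0912, 0.0128]
ee_rot: [-0.0, 0.748, 0.664, -0.0]
contact_force: [-0.6, -3.7, 5.1]
width: 0.0282
gripper_force: 100.0
```

View pics/top8c.png

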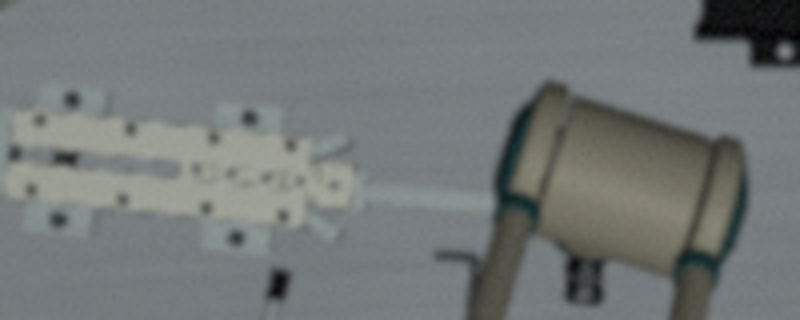

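Row is entering cleanly: block 5 at (335, 185) between the cheeks at (330, 147) and (325, 228), head on the axis. A dark patch in the slit at about 188 mm may be the stop, but I'll feel for it from 165 mm on.

```bash
python3 -m handwheel '[[[5,0,0],[0,0,0],1],[[8,0,0],[0,0,0],1],[[8,0,0],[0,0,0],1],[[8,0.1,0],[0,0,0],1],[[8,0,0],[0,0,0],1],[[5,0.1,0],[0,0,0],1],[[2,0,0],[0,0,0],1],[[1,0,0],[0,0,0],1],[[1,0,0],[0,0,0],1]]' 100
python3 -m handwheel '[[[1,0,0],[0,0,0],1],[[1,0,0],[0,0,0],1],[[1,0,0],[0,0,0],1]]' 100
```

```text
clock: 16.18
position: [0.4925, -0.0461, 0.0128]
ee_rot: [0.0, 0.748, 0.664, -0.0]
contact_force: [-0.3, -6.5, 5.8]
width: 0.0284
gripper_force: 100.0
clock: 16.55
position: [0.4928, -0.0432, 0.0128]
ee_rot: [0.0, 0.748, 0.664, -0.0]
contact_force: [-1.5, -6.2, 4.3]
width: 0.0284
gripper_force: 100.0
```

```bash
python3 -m handwheel '[[[1,0,0],[0,0,0],1],[[1,0,0],[0,0,0],1],[[1,0,0],[0,0,0],1],[[1,0,0],[0,0,0],1]]'|grep -E 'pos|contact'
```

```text
position: [0.4933, -0.0393, 0.0128]
contact_force: [-0.4, -5.7, 4.5]
```

```bash
python3 -m handwheel '[[[1,0,0],[0,0,0],1],[[1,0,0],[0,0,0],1],[[1,0,0],[0,0,0],1],[[1,0,0],[0,0,0],1]]'|grep -E 'pos|contact'
```

```text
position: [0.4937, -0.0353, 0.0128]
contact_force: [-1.0, -6.1, 5.3]
```

```bash
python3 -m handwheel '[[[1,0,0],[0,0,0],1],[[1,0,0],[0,0,0],1],[[1,0,0],[0,0,0],1],[[1,0,0],[0,0,0],1]]'|grep -E 'pos|contact'
```

```text
position: [0.4942, -0.0313, 0.0128]
contact_force: [-0.5, -6.1, 5.7]
```

```bash
python3 -m handwheel '[[[1,0,0],[0,0,0],1],[[1,0,0],[0,0,0],1],[[1,0,0],[0,0,0],1],[[1,0,0],[0,0,0],1]]'|grep -E 'pos|contact'
```

```text
position: [0.4946, -0.0273, 0.0128]
contact_force: [-1.1, -5.5, 5.5]
```

```bash
python3 -m handwheel '[[[1,0,0],[0,0,0],1],[[1,0,0],[0,0,0],1],[[1,0,0],[0,0,0],1]]'|grep -E 'pos|contact'
```

```text
position: [0.495, -0.0244, 0.0128]
contact_force: [-1.2, -5.1, 4.6]
```

```bash
python3 -m handwheel '[[[1,0,0],[0,0,0],1],[[1,0,0],[0,0,0],1],[[1,0,0],[0,0,0],1]]'|grep -E 'pos|contact'
```

```text
position: [0.4953, -0.0214, 0.0128]
contact_force: [-0.8, -5.6, 5.5]
```

```bash
python3 -m handwheel '[[[1,0,0],[0,0,0],1],[[1,0,0],[0,0,0],1],[[1,0,0],[0,0,0],1]]'|grep -E 'pos|contact'
```

```text
position: [0.4956, -0.0184, 0.0128]
contact_force: [-0.5, -6.3, 5.3]
```

```bash
python3 -m handwheel '[[[1,0,0],[0,0,0],1],[[1,0,0],[0,0,0],1]]'|grep -E 'pos|contact'
```

```text
position: [0.4959, -0.0165, 0.0128]
contact_force: [-0.9, -6.4, 4.9]
```

```bash
python3 -m handwheel '[[[1,0,0],[0,0,0],1],[[1,0,0],[0,0,0],1]]'|grep -E 'pos|contact'
```

```text
position: [0.4961, -0.0145, 0.0129]
contact_force: [-1.0, -6.4, 6.5]
```

```bash
python3 -m handwheel '[[[1,0,0],[0,0,0],1],[[1,0,0],[0,0,0],1]]'|grep -E 'pos|contact'
```

```text
position: [0.4963, -0.0129, 0.0129]
contact_force: [-0.5, -8.2, 6.0]
```

```bash
python3 -m handwheel '[[[0.5,0,0],[0,0,0],1],[[0,0,0],[0,0,0],1]]'|grep -E 'pos|contact'
```

```text
position: [0.4963, -0.0129, 0.0128]
contact_force: [-0.8, -10.1, 6.3]
```

```bash
python3 -m handwheel '[[[0.5,0,0],[0,0,0],1],[[0.5,0,0],[0,0,0],1],[[0,0,0],[0,0,0],1],[[0,0,0],[0,0,0],1]]'|grep -E 'pos|contact'
```

```text
position: [0.4964, -0.0128, 0.0129]
contact_force: [-2.3, -13.0, 4.9]
```

```bash
python3 -m handwheel '[[[0.5,0,0],[0,0,0],1],[[0.5,0,0],[0,0,0],1],[[0,0,0],[0,0,0],1],[[0,0,0],[0,0,0],1],[[0,0,0],[0,0,0],1],[[0,0,0],[0,0,0],1],[[0,0,0],[0,0,0],1]]'|grep -E 'clock|pos|contact'
```

```text
clock: 22.05
position: [0.4965, -0.0127, 0.0129]
contact_force: [-2.5, -16.5, 5.4]
```

Firm contact: force has climbed to 16.5 N with no further motion, and it was held for over half a second. Drawing straight back.

```bash
python3 -m handwheel '[[[-3,0,0],[0,0,0],1],[[-6,0,0],[0,0,0],1],[[-10,0,0],[0,0,0],1],[[-14,0,0],[0,0,0],1],[[-14,0,0],[0,0,0],1],[[-14,0,0],[0,0,0],1],[[-14,0,0],[0,0,0],1],[[-14,0,0],[0,0,0],1],[[-12,0,0],[0,0,0],1],[[-8,0,0],[0,0,0],1],[[-4,0,0],[0,0,0],1],[[0,0,0],[0,0,0],1],[[0,0,0],[0,0,0],-0.2],[[0,0,0],[0,0,0],-0.2],[[0,0,0],[0,0,0],-0.2],[[0,0,0],[0,0,0],-0.2]]'
python3 -m handwheel '[[[0,0,-10],[0,0,0],-0.2],[[0,0,-30],[0,0,0],-0.2],[[0,0,-50],[0,0,0],-0.2],[[0,0,-40],[0,0,0],-0.2],[[40,0,0],[0,0,0],-0.2],[[50,0,-10],[0,0,0],-0.2],[[60,0,0],[0,0,0],-0.2],[[50,0,0],[0,0,0],-0.2],[[0,0,0],[0,0,0],-0.2],[[0,0,0],[0,0,0],-0.2]]'
python3 - <<'E'
from h import *
s=st(); im=vision.get_image("wrist"); cv2.imwrite("pics/w9.png",im); c=cam("wrist",s)
G=cv2.cvtColor(im,6); b,r=im[...,0].astype(int),im[...,2].astype(int)
# project jig axis / expected items
d=np.array([.120,.9927,0]); o=np.array([.5086,.0871,0]); n=np.array([.9927,-.12,0])
# sample image along axis at z=.025 (block tops through the slit) and bar centre line
for nm,z,xs in(("slit",.025,range(20,240,4)),("front",.018,range(-70,20,3))):
    uv=proj(c,[o+d*x/1e3+[0,0,z] for x in xs]); print(nm,[(x,int(G[int(v),int(u)]),int((r-b)[int(v),int(u)])) for x,(u,v) in zip(xs,uv) if 0<=u<512 and 0<=v<384])
E
```

```text
clock: 24.05
position: [0.4834, -0.1219, 0.0125]
ee_rot: [-0.0, 0.748, 0.664, -0.0]
contact_force: [-0.2, 0.4, -0.2]
width: 0.0512
gripper_force: 0.0
clock: 25.3
position: [0.5071, 0.0762, 0.1531]
ee_rot: [0.0, 0.748, 0.664, -0.0]
contact_force: [0.4, 0.5, 0.6]
width: 0.0513
gripper_force: 0.0
slit [(20, 139, -2), (24, 136, -2), (28, 134, -2), (32, 128, -1), (36, 133, -3), (40, 128, -3), (44, 127, -4), (48, 130, -4), (52, 128, -1), (56, 132, -3), (60, 130, -2), (64, 128, -2), (68, 179, 15), (72, 175, 16), (76, 138, 8), (80, 84, -6), (84, 175, 17), (88, 173, 15), (92, 156, 14), (96, 171, 16), (100, 153, 11), (104, 84, -6), (108, 150, 10), (112, 165, 14), (116, 138, 11), (120, 169, 13), (124, 165, 13)]
front [(-70, 149, 0), (-67, 145, -4), (-64, 149, -5), (-61, 147, -4), (-58, 148, -3), (-55, 147, -3), (-52, 151, 0), (-49, 153, -3), (-46, 155, -4), (-43, 155, -3), (-40, 53, 1), (-37, 56, -3), (-34, 134, -1), (-31, 132, -2), (-28, 132, -3), (-25, 132, -5), (-22, 131, -2), (-19, 135, -2), (-16, 135, -3), (-13, 132, -3), (-10, 134, -2), (-7, 134, -2), (-4, 136, -3), (-1, 137, -4), (2, 135, -3), (5, 135, -1), (8, 134, -3), (11, 133, -5), (14, 135, -3), (17, 135, -2)]
```

```bash
python3 -c "
from rig import manip; print(manip.sign_off())"
```

```text
the job is handed in; nothing more can be done
None
```

The job is handed in; sign-off gave no verdict. The row met the stop at about 193 mm and was held there at about 16 N wrist force. Afterwards the rear two blocks stood closed (the rest not seen), the rear face about 67 mm inside the mouth, and the bar lies released about 40 mm outside it.

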